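# Load the long battery pack into the sprung charger on the chart table

### The arm

A 6-joint arm with a two-finger parallel gripper is mounted at the origin on the work surface. World frame = base frame: x ahead of the robot, y to its left, z up, the work surface at z = 0. Lengths are in m, angles in degrees, forces in N, time in s.
With the tool pointing down it reaches from about 0.275 to 0.825 m from the base axis. Payload 5.2 kg.
Tool frame: the origin (TCP) lies on the centre line of the jaws, within the pads' length; the fingertips stand 25 mm ahead of it and the grasp point (between the pads) lies 6 mm ahead of it; z points along the fingers, y is the direction in which the jaws open and shut (so a half turn about z gives the same grasp; the last joint's range is limited). The gripper opens to 93 mm and grips with 3 to 60 N. Pads are 15 mm wide; open, the fingers measure 128 mm over their backs; the gripper's body (75 mm by 188 mm) begins 65 mm behind the grasp point.
Start: joints at [-79.4, 14.817, 87.949, -0, 77.235, -11.62], TCP at [0.208, -0.509, 0.244] pointing down, gripper open.
Joint ranges: [-179.93, 179.93], [-52.35, 119.4], [10.71, 147.94], [-69.91, 249.91], [12.55, 155.21], [-178.61, 178.61]. Speed limits (degrees/s): [147.25, 147.25, 180, 180, 180, 180].

### API

Orientations are given as a 3x3 rotation matrix whose columns are the frame's x, y, z axes.
In Python, from station import env, ungrasp, clamp, viewer, job gives the robot as it stands. Calls block until the motion is done:
- env.reach(position, orientation): joint-space move of the TCP to a pose.
- env.move_l(position, frame=None, feed=0.15, threshold=None): straight line of the TCP; frame=None keeps the orientation; feed is the mean speed in m/s. With threshold (N) it stops when the force on the tool has changed by that much, and returns True; else False.
- env.set_joints(angles): joint-space move.
- ungrasp() and clamp(strength=None): open the fingers fully, or close them until they stop; strength is the grip in N (None keeps the last).
- env.wait(seconds).
- env.solve_ik(position, orientation): joint angles nearest the present ones, or None.
- env.read_state(): the state.
- viewer.grab_frame(name): name is "side" or "top" or "wrist"; returns the picture (400x640x3 uint8, blue, green, red); there is no depth.
- viewer.get_calibration(name): a dict with "K" (3x3 intrinsics, pixels), "extrinsics" (4x4, takes a point from camera to world coordinates); the wrist camera has in their place "tool_from_camera" (4x4, takes a point from camera to tool coordinates, whose origin is the TCP and whose axes are the flange's). Camera axes: x right, y up, looking along -z (the intrinsics and any distortion apply to the point x, -y, -z); pixel columns grow to the right and rows downward; lengths in m; the calibration is good to about 2 mm. The wrist camera is an equidistant fisheye: a pixel r from the principal point sees the ray r / f radians off the axis. A picture is of the moment at which its call begins: read the wrist's pose just before it. get_calibration takes no time and is no camera call.
A pose or a line that the arm cannot do raises env.MotionError and nothing moves.
- job.hand_in(): hands the job in, once; it reports no verdict.
The state is a dict: "time_s": time; "joint_positions": joint angles; "qvel": joint speeds; "joint_torque": joint torques, N m; "tcp_pos": TCP position; "tool_rot": TCP orientation; "ft_force": force on the tool from outside, world axes, zero at the start; "wrist_torque": the same for the moment, N m; "grip_width": opening from 0.0 (shut) to 1.0 (fully open).
Only numpy, scipy, OpenCV 4.12 (cv2) and the standard library are available. Lean on these libraries where they do the work, as an engineer would, in place of code of your own. Each camera call takes 0.05 s, during which the arm holds its last target.

### The job

Put the longer of the two radio battery packs on charge: press the charger's sprung carriage back with the end of the pack, lower the pack into the bay between carriage and fixed lip, and let go, so that it lies level and flat on the bay floor, in line with the charger and centred across it, with the spring holding it against the lip. Leave the shorter pack where it lies.

Things in the scene. Friction and masses are not known exactly. Their poses are not given: they have to be found in the camera images.
- long_pack_center (a point): Centre (25 mm above its underside) of the long battery pack: loose black block with grey top panel, brass contacts at both ends, 76 mm long (x axis) x 40 wide (y) x 50 high (z), 0.1 to 0.2 kg, lying on the table. Grip it across its 40 mm width. Both ends are alike: either may face the carriage.
- short_pack_center (a point): Centre (25 mm above its underside) of the short battery pack, a bystander that looks the same but is only 46 mm long (x) x 40 mm wide (y) x 50 mm high (z). The two packs may lie in either place.
- bay (a point): Foot of the fixed lip's inner face, mid-width, on the bay floor (12 mm over the table) of the grey screwed-down charger. x points level from lip to sprung carriage, y across, z up. Base 100 mm wide, x -25 to 210 mm, no side walls. Metal lip: x -14 to 0, 50 wide, 20 high. Housing behind the carriage: x 147 to 207, 44 high. A loaded pack's centre is at x 38, y 0, z 25 mm. Heights: over bay floor.
- carriage (a joint): Travel (m) of the metal carriage along bay +x, 0 at rest to 0.045 fully back. 54 mm wide, 28 thick, top 68 mm over the bay floor; upright flat face at bay x = 60 mm at rest, so the 76 mm pack needs 0.016 or more. Spring: 3 N at rest, 4 N at 0.016, 6 N at 0.045; springs back at once and slides a released pack up to the lip. Pressing on its top does nothing.

How it is judged (in metres and radians):
On the way:
1. the carriage is pressed back at least 12 mm (value of joint carriage above 0.012 m), for 0.1 s.
At the end, for the whole second after the job is handed in: Long pack flat between lip and carriage: centre 30 to 46 mm from the lip, within 15 mm of the middle across and 7 mm of proper height, in line within 10 degrees, level within 7; carriage resting against it, 10 to 24 mm back; short pack within 30 mm of where it lay (x of long_pack_center in the frame of bay between 0.03 and 0.046 m and y of long_pack_center in the frame of bay between -0.015 and 0.015 m and z of long_pack_center in the frame of bay between 0.018 and 0.032 m and angle between the x axis of long_pack_center and the x axis of bay, either way round below 0.18 rad and angle between long_pack_center's own z axis and vertical below 0.12 rad and value of joint carriage between 0.01 and 0.024 m and distance of short_pack_center from where it was at the start of the episode below 0.03 m); the robot touches nothing.
It fails at once if the short pack is moved more than 30 mm (distance of short_pack_center from where it was at the start of the episode above 0.03 m).
It also fails if it takes over 38 s, if anything falls off the work surface, if the arm or the gripper's body presses on something with over 40 N, if the wrist force passes 120 N, or if a joint passes its speed limit or range.

## Working session

There is one attempt and no reset: what is moved stays moved. The work goes in short steps, each a Python script; the robot and the scene stay as the last script left them, time stands still between calls to the robot, and variables do not carry over. Pictures are saved under pics/ and viewed, and the job is handed in when it is done.

```bash
ls; mkdir -p pics
python3 - <<'E'
from station import env, viewer
import cv2,numpy as np
np.set_printoptions(precision=4,suppress=True)
for n in("side","top","wrist"):
    cv2.imwrite(f"pics/{n}0.png",viewer.grab_frame(n)); print(n,viewer.get_calibration(n))
s=env.read_state(); print(s)
E
```

```text
pics
side {'K': array([[516.0226,   0.    , 325.9901],
       [  0.    , 516.0226, 210.4438],
       [  0.    ,   0.    ,   1.    ]]), 'extrinsics': array([[-0.9858,  0.1225, -0.1149,  0.4046],
       [-0.168 , -0.711 ,  0.6828,  0.6332],
       [ 0.0019,  0.6925,  0.7215,  0.7628],
       [ 0.    ,  0.    ,  0.    ,  1.    ]])}
top {'K': array([[402.5176,   0.    , 312.4712],
       [  0.    , 402.5176, 203.9375],
       [  0.    ,   0.    ,   1.    ]]), 'extrinsics': array([[-0.0152,  0.9843, -0.1758,  0.4127],
       [-0.999 , -0.0074,  0.0449, -0.0158],
       [ 0.0428,  0.1763,  0.9834,  0.7511],
       [ 0.    ,  0.    ,  0.    ,  1.    ]])}
wrist {'K': array([[309.7069,   0.    , 323.0459],
       [  0.    , 309.7069, 203.8471],
       [  0.    ,   0.    ,   1.    ]]), 'tool_from_camera': array([[ 0.0004,  0.9542,  0.2992,  0.0837],
       [ 1.    , -0.0003, -0.0004,  0.0005],
       [-0.0004,  0.2992, -0.9542, -0.1406],
       [ 0.    ,  0.    ,  0.    ,  1.    ]])}
{'time_s': 0.15, 'joint_positions': array([-79.4011,  14.8495,  87.9947,  -0.0024,  77.2353, -11.6202]), 'qvel': array([ 0.0754,  0.0327, -0.1022,  0.0391, -0.0227,  0.0588]), 'joint_torque': array([  0.0024, -43.7642, -28.4234,   0.0719,   0.038 ,  -0.0001]), 'tcp_pos': array([ 0.2079, -0.5088,  0.243 ]), 'tool_rot': array([[ 0.9257,  0.3782, -0.0003],
       [ 0.3782, -0.9257,  0.0014],
       [ 0.0002, -0.0014, -1.    ]]), 'ft_force': array([-0.2967, -0.1317, -0.6138]), 'wrist_torque': array([-0.0172, -0.02  , -0.0155]), 'grip_width': 0.9987613982751217}
```

View pics/top0.png

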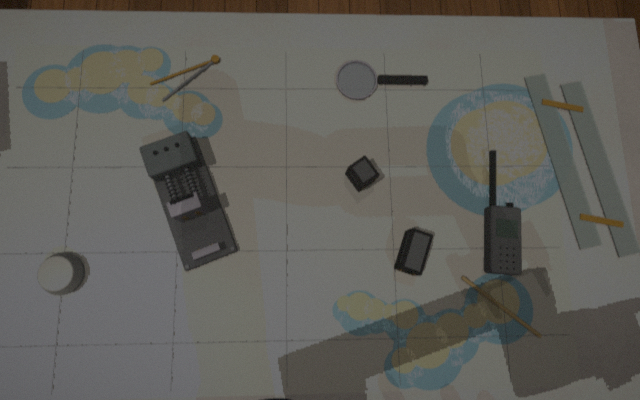

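View pics/side0.png

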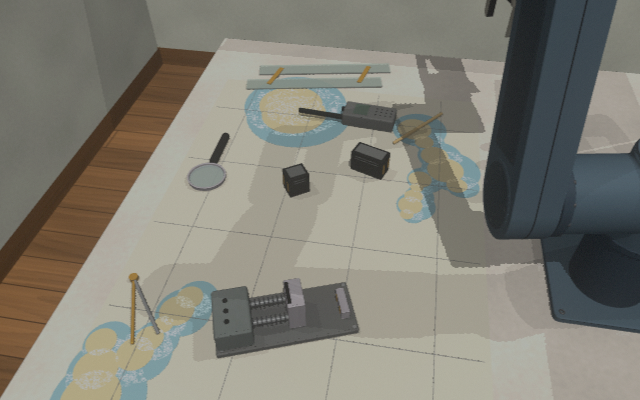

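The top view shows the charger with its lip near (209,249) and housing near (170,150). The long pack is at (414,251) and the short one at (363,173). I'll zoom in.

```bash
cat > h.py <<'E'
import numpy as np, cv2
from station import viewer
np.set_printoptions(precision=4,suppress=True)
def ray(name,uv):
    c=viewer.get_calibration(name);K=c["K"];E=c["extrinsics"]
    d=np.array([(uv[0]-K[0,2])/K[0,0],-(uv[1]-K[1,2])/K[1,1],-1.])
    return E[:3,3],E[:3,:3]@d
def onz(name,uv,z):
    o,d=ray(name,uv); return o+d*(z-o[2])/d[2]
def proj(name,P):
    c=viewer.get_calibration(name);K=c["K"];E=c["extrinsics"]
    p=E[:3,:3].T@(np.asarray(P)-E[:3,3]); return np.array([K[0,0]*p[0]/-p[2]+K[0,2],-K[1,1]*p[1]/-p[2]+K[1,2]])
E
python3 - <<'E'
import cv2,numpy as np
t=cv2.imread("pics/top0.png");s=cv2.imread("pics/side0.png")
def c(im,x,y,w,h,k,n):
    cv2.imwrite(n,cv2.convertScaleAbs(cv2.resize(im[y:y+h,x:x+w],None,fx=k,fy=k,interpolation=cv2.INTER_CUBIC),alpha=1.7))
c(t,130,125,120,150,4,"pics/ch_t.png")
c(t,335,145,110,140,4,"pics/pk_t.png")
c(s,200,265,170,100,4,"pics/ch_s.png")
E
```

```text
(no output)
```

View pics/ch_t.png

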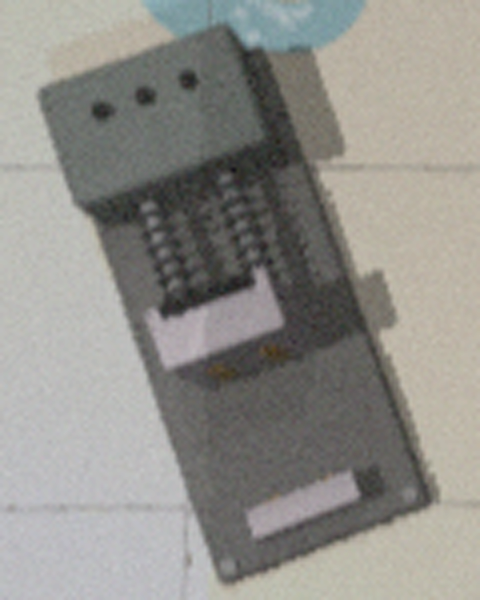

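View pics/pk_t.png

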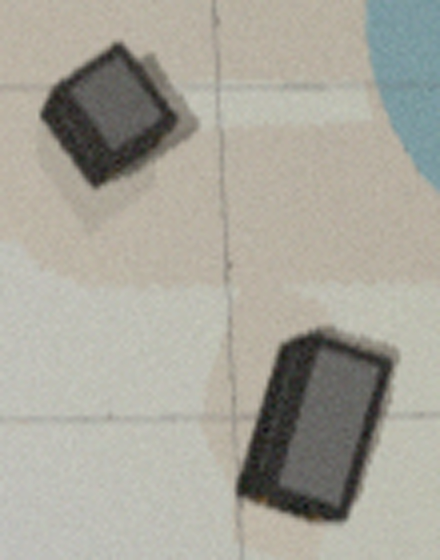

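View pics/ch_s.png

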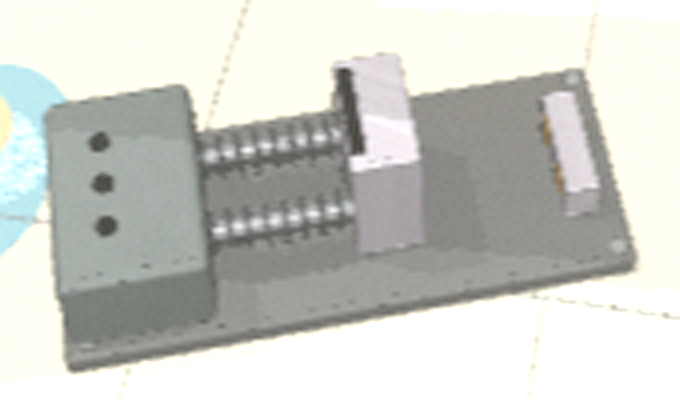

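The zooms show the lip top spanning roughly x 247–361, y 471–540 in the crop, the carriage top spanning x 147–284, y 268–370, and the long pack's grey panel centred near (330,425). I'll mask these and cast rays, and cross-check the results with the side view.

```bash
cat > m.py <<'E'
from h import *
def comp(im,seed,tol):
    g=cv2.GaussianBlur(im,(3,3),0)
    m=np.zeros((im.shape[0]+2,im.shape[1]+2),np.uint8)
    cv2.floodFill(g,m,seed,(0,0,255),(tol,)*3,(tol,)*3,4|cv2.FLOODFILL_FIXED_RANGE|cv2.FLOODFILL_MASK_ONLY|(255<<8))
    m=m[1:-1,1:-1]; ys,xs=np.nonzero(m); return m,np.c_[xs,ys].astype(np.float32)
def rect_world(name,pts,z):
    P=np.array([onz(name,p,z)[:2] for p in pts],np.float32)*1000
    r=cv2.minAreaRect(P); b=cv2.boxPoints(r)
    e=b[1]-b[0],b[2]-b[1]; L=max(e,key=np.linalg.norm)
    return P.mean(0),np.array(r[0]),np.array(r[1]),np.degrees(np.arctan2(L[1],L[0]))%180
E
python3 - <<'E'
from m import *
for name,lst in {"top":[("lip",(206,251),.032,25),("car",(184,206),.080,25),("long",(417,251),.05,14),("short",(365,171),.05,14),("hous",(165,157),.056,14)],
 "side":[("lip",(343,301),.032,30),("car",(294,293),.080,25),("long",(371,152),.05,14),("short",(295,172),.05,14)]}.items():
    im=cv2.imread(f"pics/{name}0.png"); vis=im.copy()
    for n,s,z,t in lst:
        m,p=comp(im,s,t); vis[m>0]=(0,0,255)
        print(name,n,len(p),p.mean(0),*rect_world(name,p,z))
    cv2.imwrite(f"pics/mask_{name}.png",vis)
E
```

```text
top lip 218 [204.9404 250.656 ] [459.2243 142.0192] [459.2745 142.0766] [13.5655 48.9709] 111.04807
top car 423 [182.6478 205.9976] [530.8651 170.6567] [533.6285 170.6763] [28.3022 53.7021] 111.67046
top long 570 [416.7667 251.0983] [ 452.7449 -229.6327] [ 452.9468 -229.7089] [27.7801 63.674 ] 159.9865
top short 291 [363.5979 170.2268] [ 599.3184 -141.2505] [ 599.5828 -141.2801] [34.9097 28.8421] 33.69672
top hous 1461 [167.05   153.4162] [629.7545 208.3771] [629.3576 205.3111] [61.474  91.4005] 112.30431Traceback (most recent call last):
  File "<stdin>", line 7, in <module>
  File "m.py", line 8, in rect_world
    P=np.array([onz(name,p,z)[:2] for p in pts],np.float32)*1000
                ~~~^^^^^^^^^^
  File "h.py", line 9, in onz
    o,d=ray(name,uv); return o+d*(z-o[2])/d[2]
        ~~~^^^^^^^^^
  File "h.py", line 5, in ray
    c=viewer.get_calibration(name);K=c["K"];E=c["extrinsics"]
ValueError: time passes only in moves, steps and waits
```

Run:
```python
import cv2,numpy as np
a=cv2.imread("pics/mask_top.png")[125:280,130:450];b=cv2.imread("pics/mask_side.png")[130:350,200:420]
cv2.imwrite("pics/mk.png",np.hstack([cv2.resize(a,(640,310)),np.zeros((310,5,3),np.uint8)])); cv2.imwrite("pics/mk2.png",cv2.resize(b,None,fx=2,fy=2))
```

```text
[ WARN:0@0.028] global loadsave.cpp:275 findDecoder imread_('pics/mask_side.png'): can't open/read file: check file path/integrity
Traceback (most recent call last):
TypeError: 'NoneType' object is not subscriptable
```

Sizes match: lip 13.6×49, carriage 28×54, housing depth 61, long panel 64 against short panel 35. I'll cache the calibration and run the side-view cross-check.

```bash
sed -i 's/^def ray/import functools\nviewer_cal=functools.lru_cache(None)(lambda n: viewer.get_calibration(n))\ndef ray/; s/c=viewer.get_calibration(name)/c=viewer_cal(name)/' h.py
python3 - <<'E'
from m import *
name="side"
im=cv2.imread(f"pics/{name}0.png"); vis=im.copy()
for n,s,z,t in [("lip",(343,301),.032,30),("car",(294,285),.080,20),("long",(371,152),.05,12),("short",(295,172),.05,12)]:
        m,p=comp(im,s,t); vis[m>0]=(0,0,255)
        print(name,n,len(p),p.mean(0),*rect_world(name,p,z))
a=cv2.imread("pics/top0.png")[125:280,130:450];b=vis[130:350,200:420]
cv2.imwrite("pics/mk2.png",cv2.resize(b,None,fx=2.6,fy=2.6,interpolation=0))
E
```

```text
side lip 207 [342.4879 300.2126] [458.5565 142.9987] [458.6696 142.764 ] [13.8078 51.3742] 110.80738
side car 476 [300.895  290.7731] [522.9279 168.6344] [499.7074 164.2358] [106.8178  56.1991] 14.62783
side long 230 [370.7739 150.9391] [ 453.015  -232.9588] [ 452.6873 -234.4406] [30.3028 60.6861] 160.08234
side short 141 [294.9575 170.4539] [ 600.6503 -143.5786] [ 601.4203 -144.6905] [32.3375 30.1201] 36.551785
```

View pics/mk2.png

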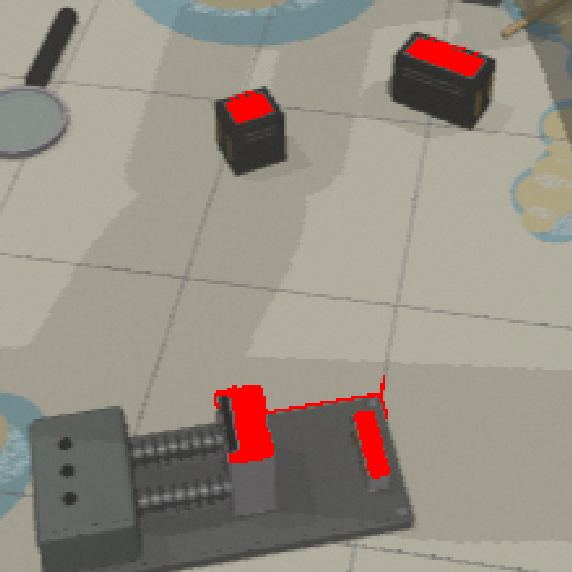

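The side view agrees within about 2 mm (its carriage mask leaked, so I ignore it).

- **Bay:** origin about (0.465, 0.1445), yaw 21.2°.
- **Long pack:** centre (0.453, −0.231), axis −20°.

Next I move above the pack and check with the wrist camera.

```bash
cat >> h.py <<'E'
def R(yaw):
    c,s=np.cos(np.radians(yaw)),np.sin(np.radians(yaw)); return np.array([[c,s,0],[s,-c,0],[0,0,-1.]])
PACK=np.array([.4529,-.2310]); PY=-20.
YAW=21.2; BAY=np.array([.465,.1445])
ux=np.array([np.cos(np.radians(YAW)),np.sin(np.radians(YAW))])
def bay(x,z): return [*(BAY+ux*x),.012+z]
def wray(s,uv):
    c=viewer_cal("wrist");K=c["K"];T=c["tool_from_camera"]
    d=np.array([uv[0]-K[0,2],uv[1]-K[1,2]])/K[0,0]; r=np.linalg.norm(d)
    v=np.array([d[0]/r*np.sin(r),-d[1]/r*np.sin(r),-np.cos(r)])
    Rt=s["tool_rot"]; return s["tcp_pos"]+Rt@T[:3,3],Rt@T[:3,:3]@v
def wonz(s,uv,z):
    o,d=wray(s,uv); return o+d*(z-o[2])/d[2]
E
python3 - <<'E'
from h import *; from station import env
for y in(PY,PY+180):
  for nm,p,o in(("pack",[*PACK,.15],R(y)),("bay",bay(.04,.1),R(y+41.2))):
    print(y,nm,env.solve_ik(p,o))
env.reach([*PACK,.16],R(PY))
s=env.read_state(); im=viewer.grab_frame("wrist"); cv2.imwrite("pics/w1.png",im)
print(s["time_s"],s["tcp_pos"],s["joint_positions"]); import pickle; pickle.dump(s,open("s1.pkl","wb"))
E
```

```text
-20.0 pack [-39.6115  15.4723 101.1839  -0.      63.3437  70.3885]
-20.0 bay [  5.4211  19.7764 101.1839  -0.      59.0398  74.2211]
160.0 pack [ -39.6115   15.4723  101.1839   -0.       63.3437 -109.6115]
160.0 bay [   5.4211   19.7764  101.1839   -0.       59.0398 -105.7789]
1.5667 [ 0.4529 -0.2317  0.1602] [-39.6617  14.8398 100.4231  -0.0177  64.6997  70.3391]
```

View pics/w1.png

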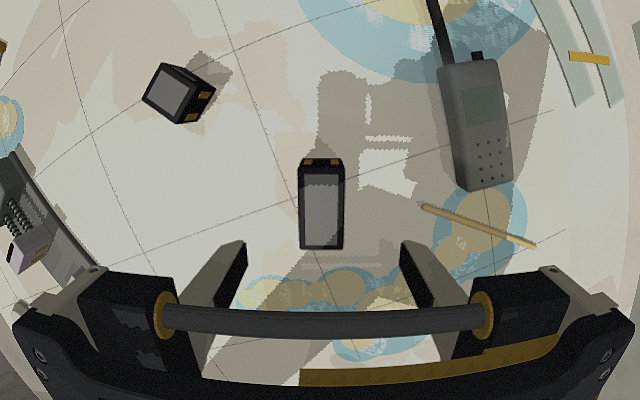

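The wrist view shows the long pack upright between the jaws, with its top panel spanning columns ~303–340 and rows ~172–245. I'll cast the panel to z=0.05, then grasp if it agrees.

Run:
```python
from m import *; import pickle
s=pickle.load(open("s1.pkl","rb")); im=cv2.imread("pics/w1.png")
m,p=comp(im,(321,210),16)
P=np.array([wonz(s,q,.05)[:2] for q in p],np.float32)*1000
print(len(p),p.min(0),p.max(0),P.mean(0),cv2.minAreaRect(P))
```

```text
1788 [305. 185.] [336. 244.] [ 450.45  -228.803] ((448.8708801269531, -228.4940643310547), (26.719528198242188, 54.06177520751953), 70.76587677001953)
```

The mask stopped at row 185 because of shading. Once the missing ~10 mm at the far end is added, the centre is ≈(453.5, −230), which agrees. Grasping now.

Run:
```python
from h import *; from station import env,clamp
env.move_l([*PACK,.034],R(PY),feed=.12)
clamp(30); env.wait(.2)
s=env.read_state(); print(s["time_s"],s["tcp_pos"],s["grip_width"]*93)
env.move_l([*PACK,.16],feed=.12)
env.wait(.2)
s=env.read_state(); print(s["time_s"],s["tcp_pos"],s["grip_width"]*93,s["ft_force"])
im=viewer.grab_frame("wrist"); cv2.imwrite("pics/w2.png",im)
import pickle; pickle.dump(s,open("s2.pkl","wb"))
```

```text
3.8917 [ 0.4529 -0.2309  0.034 ] 39.8422305293747
5.2917 [ 0.4526 -0.2308  0.1593] 39.816392309153954 [ 0.2972  0.0319 -0.8058]
```

View pics/w2.png

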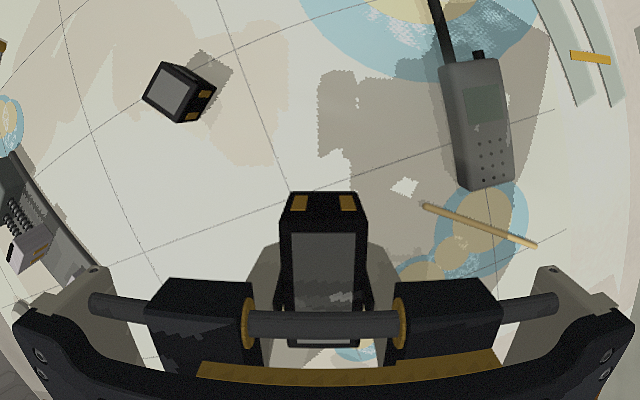

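The pack is held square: top front edge at about row 221, rear edge at about row 348. I'll compute its offset in the tool frame, then move over the bay.

Run:
```python
from h import *; from station import env; import pickle
s=pickle.load(open("s2.pkl","rb")); z=s["tcp_pos"][2]+.016
for uv in((323,221),(323,233),(323,340),(323,348)): print(uv,1000*s["tool_rot"].T@(wonz(s,uv,z)-s["tcp_pos"]))
# hover, over bay: pack tail behind the lip
env.reach(bay(.012,.034+.055),R(YAW))
env.wait(.2); s=env.read_state(); print(s["time_s"],s["tcp_pos"],bay(.012,.089),s["joint_positions"])
for n in("top","side"): cv2.imwrite(f"pics/{n}3.png",viewer.grab_frame(n)[100:370,100:450])
```

```text
(323, 221) [ 37.2941   0.4323 -16.0508]
(323, 233) [ 31.7001   0.4341 -16.0432]
(323, 340) [-30.5308   0.4536 -15.9588]
(323, 348) [-36.6246   0.4554 -15.9505]
6.975 [0.4767 0.1478 0.1012] [np.float64(0.4761878856145862), np.float64(0.1488394948409851), 0.10099999999999999] [  4.41    18.0809 105.6709  -0.0093  56.2221  73.326 ]
```

View pics/side3.png

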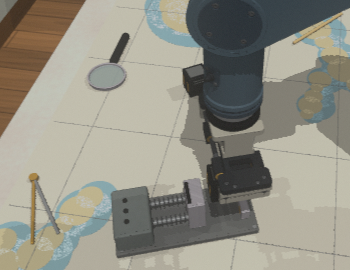

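View pics/top3.png

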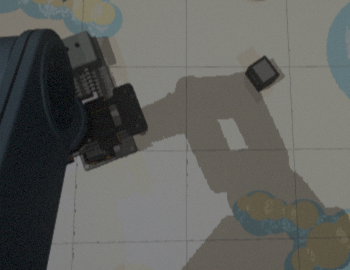

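The pack is centred in the tool within 1 mm, and in both views it sits over the lip, in line and clear of the carriage. Now I lower it above lip height, press, and lower to the floor.

```bash
python3 - <<'E'
from h import *; from station import env
def st(t):
    s=env.read_state(); d=s["tcp_pos"][:2]-BAY
    print(t,round(s["time_s"],2),"bayx %.1f y %.1f z %.1f"%(1e3*d@ux,1e3*(d@[-ux[1],ux[0]]),1e3*(s["tcp_pos"][2]-.012)),"F",s["ft_force"],"Fx",s["ft_force"][:2]@ux,s["grip_width"]*93)
print(env.move_l(bay(.012,.034+.026),R(YAW),feed=.08,threshold=12)); st("low")
print(env.move_l(bay(.046,.034+.026),R(YAW),feed=.06,threshold=25)); st("pushed")
env.wait(.2);st("hold")
s=env.read_state(); cv2.imwrite("pics/side4.png",viewer.grab_frame("side")); cv2.imwrite("pics/w4.png",viewer.grab_frame("wrist"))
E
python3 -c "
import cv2;cv2.imwrite('pics/side4c.png',cv2.resize(cv2.imread('pics/side4.png')[240:370,200:390],None,fx=4,fy=4))"
```

```text
False
low 7.58 bayx 11.9 y 0.0 z 59.8 F [-0.3965  0.4893 -0.6632] Fx -0.19270668060588825 39.70720610256891
False
pushed 8.3 bayx 45.7 y 0.1 z 59.8 F [-4.3593 -1.2853  0.6006] Fx -4.529109560704578 39.8552686518076
hold 8.5 bayx 45.5 y 0.1 z 59.8 F [-4.7004 -1.2203 -1.0111] Fx -4.823606995712614 39.89367536313234
```

View pics/side4c.png

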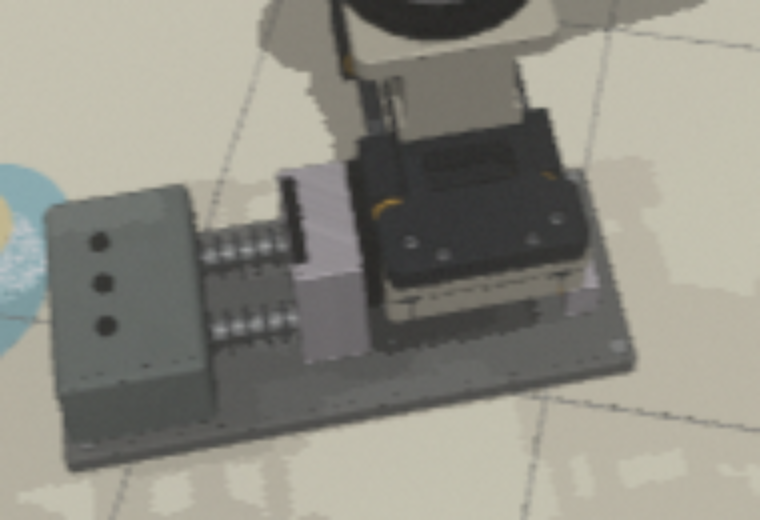

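View pics/w4.png

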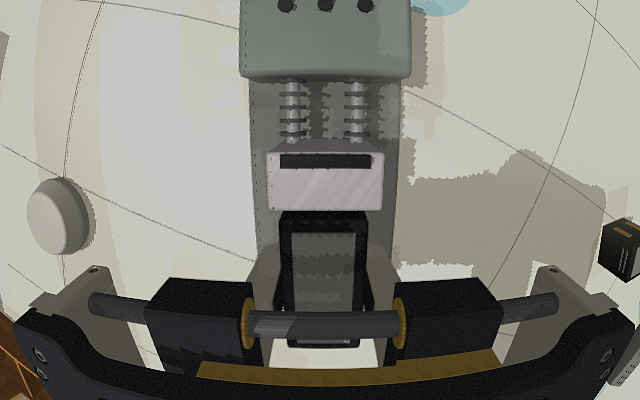

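The carriage is pressed back about 22 mm with a 4.7 N reaction, and the pack is in line with it (columns 323 against 325). Lowering now.

```bash
cat >> h.py <<'E'
def st(t):
    from station import env
    s=env.read_state(); d=s["tcp_pos"][:2]-BAY
    print(t,round(s["time_s"],2),"bayx %.1f y %.1f z %.1f"%(1e3*d@ux,1e3*(d@[-ux[1],ux[0]]),1e3*(s["tcp_pos"][2]-.012)),"F",s["ft_force"],"Fx",s["ft_force"][:2]@ux,s["grip_width"]*93)
E
python3 - <<'E'
from h import *; from station import env
print(env.move_l(bay(.046,.034+.006),R(YAW),feed=.06,threshold=12)); st("low1")
print(env.move_l(bay(.046,.034-.003),R(YAW),feed=.02,threshold=8)); st("floor")
print(env.move_l(bay(.032,.034),R(YAW),feed=.02,threshold=8)); st("lip")
cv2.imwrite("pics/w5.png",viewer.grab_frame("wrist"))
E
```

```text
False
low1 9.08 bayx 45.0 y 0.3 z 38.9 F [-5.1923 -2.0454 -3.5568] Fx -5.58057098823079 39.44964678642637
True
floor 9.47 bayx 46.3 y -0.1 z 33.9 F [-1.6979 -2.2416  3.7672] Fx -2.3935661046907897 39.844690466501554
True
lip 9.88 bayx 38.6 y -0.1 z 34.0 F [0.9574 1.0358 1.5533] Fx 1.2671471913376218 39.749263650049194
```

View pics/w5.png

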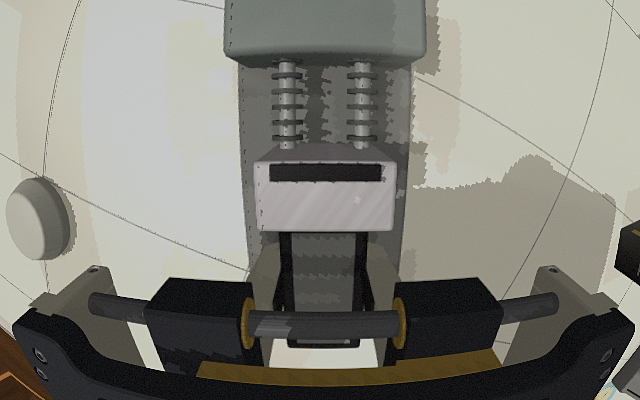

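The pack touched the floor at z = 33.9 mm (34 expected) and met the lip at x = 38.6 mm (38 expected). Releasing and retreating.

```bash
python3 - <<'E'
from h import *; from station import env,ungrasp
ungrasp(); env.wait(.3); st("open")
p=env.read_state()["tcp_pos"]
env.move_l([p[0],p[1],.20],R(YAW),feed=.12)
env.reach([.33,-.1,.3],R(YAW)); env.wait(.3); st("away")
import pickle
for n in("top","side"): cv2.imwrite(f"pics/{n}6.png",viewer.grab_frame(n))
E
python3 - <<'E'
import cv2,numpy as np
t=cv2.imread("pics/top6.png")[125:275,130:250];s=cv2.imread("pics/side6.png")[240:370,190:380]
cv2.imwrite("pics/f6.png",np.hstack([cv2.resize(t,(360,450)),cv2.resize(s,(440,450*440*130//(190*450)) if 0 else (440,301)) if 0 else cv2.copyMakeBorder(cv2.resize(s,(438,300)),0,150,0,0,0)]))
E
```

```text
open 11.22 bayx 38.0 y 0.0 z 33.7 F [ 0.3621 -0.1717 -0.2208] Fx 0.2755270889247314 93.12256968224567
away 14.18 bayx -213.9 y -178.9 z 287.7 F [ 0.114  -0.5775  0.3735] Fx -0.10252819581594949 93.04152985415523
```

View pics/f6.png

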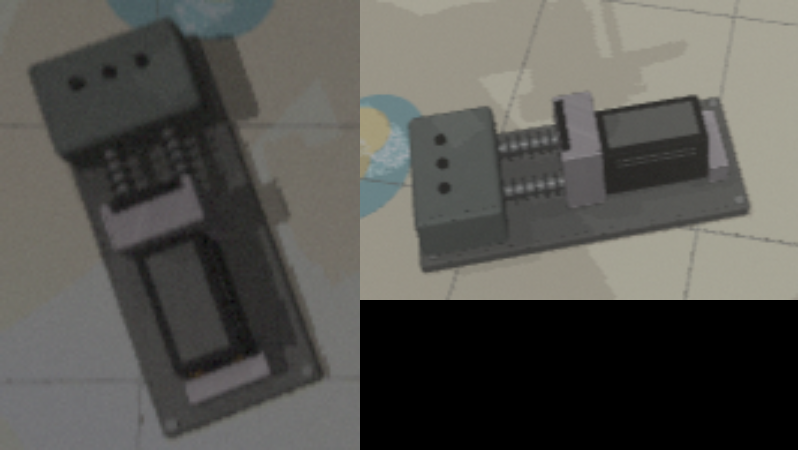

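View pics/top6.png

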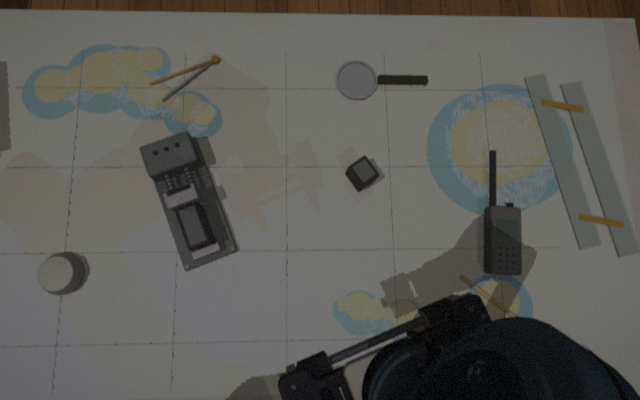

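Both views show the long pack flat between the lip and the carriage, with the short pack still at (363,173). I'll do one numeric check and then hand in.

Run:
```python
from m import *
from station import job
im=cv2.imread("pics/top6.png")
for n,sd,z,t in(("pack",(191,227),.062,12),("car",(181,198),.08,22),("short",(365,171),.05,14)):
    m,p=comp(im,sd,t); r=rect_world("top",p,z); d=r[1]/1000-BAY
    print(n,len(p),*r,"bay x %.1f y %.1f mm"%(1e3*d@ux,1e3*(d@[-ux[1],ux[0]])))
job.hand_in()
```

```text
pack 579 [499.9796 158.4952] [500.8638 158.6783] [63.0137 27.1987] 21.282896 bay x 38.6 y 0.2 mm
car 392 [546.1699 175.7755] [548.1481 176.1036] [26.7559 52.5059] 109.039856 bay x 88.9 y -0.6 mm
short 282 [ 599.0984 -141.3094] [ 599.0297 -141.3544] [34.0989 28.0329] 34.5698 bay x 21.6 y -315.0 mm
the job is handed in; nothing more can be done
```

The long pack is on charge: it lies flat in the bay against the lip, with the carriage resting against its other end. I gripped it across its width, pressed the carriage back about 22 mm with it, lowered it to the floor, eased it to the lip and released. The job was handed in with the arm clear at about 14 s of the 38 s allowed.

Last checks, from the final top view unless noted:
- **Pack position:** its centre is at bay x 38.6 mm (38 expected) and y 0.2 mm, and its axis is at 21.3° against the bay's 21.2°.
- **Height and level:** floor contact came at the expected tool height, within 0.1 mm. I judged the pack level by eye in both views and did not measure it.
- **Carriage:** it measures about 15 mm back, where about 16 mm was expected.
- **Short pack:** it has not moved, within about 1 mm.

Two masks went wrong along the way. The first side-view carriage mask leaked, so I ignored it and used the top view. The wrist-view pack mask was cut short by shading and I corrected it by hand; it then agreed with the other views to 1–2 mm.

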